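# Find the hidden release of the vacuum sealer and pop its lid

### The arm

A 7-joint arm with a two-finger parallel gripper is mounted at the origin on the work surface. World frame = base frame: x ahead of the robot, y to its left, z up, the work surface at z = 0. Lengths are in m, angles in rad, forces in N, time in s.
With the tool pointing down it reaches from about 0.4 to 0.85 m from the base axis. Payload 10.4 kg.
Tool frame: the origin (TCP) lies between the finger pads; the fingertips stand manip.finger_overhang ahead of it and the grasp point (between the pads) lies 11 mm behind it (manip.finger_overhang is the distance from the TCP to the fingertips, in m); x points along the fingers, z is the direction in which the jaws open and shut, and the axes are right-handed (so a half turn about x gives the same grasp; the last joint's range is limited). The gripper opens to 85 mm and grips with 20 to 120 N. Pads are 22 mm wide; open, the fingers measure 114 mm over their backs; the gripper's body (76 mm by 85 mm) begins 54 mm behind the grasp point. The pads swing forward as they close: fully open they stand 13 mm farther back than shut.
Start: joints at [1.111, 0.332, -0.065, 1.46, 0.022, 1.35, -0.088], TCP at [0.264, -0.566, 0.219] pointing down, gripper open.
Joint ranges: [-2.6, 2.6], [-0.5, 2.12], [-1.47, 1.34], [0.16, 2.42], [-1.27, 4.41], [0.06, 2.06], [-2.6, 2.6]. Speed limits (rad/s): [2.22, 2.22, 2.79, 2.79, 3.14, 3.14, 3.14].

### API

Orientations are given as a unit quaternion [x, y, z, w].
In Python, from workcell import get_obs, camera, workorder, manip gives the robot as it stands. The module is installed in compiled form; this text tells all that it offers.
- The arm moves only by the tool play_rows, never from a script. Its argument "increments" is text: rows parted by semicolons, each of 4 numbers parted by spaces: the shift along the tool's x, y, z in m, then the turn about the tool's x in rad. A call has 1 to 20 rows; each row shifts and turns the pose as measured when the row begins, along the tool's axes as they then stand; what a row does not reach is not made up. A row lasts 1/10 s, in which the tool goes at most 50 mm and 8.59 degrees, less where a joint would pass 70% of its speed; a pose out of reach is approached as far as the arm can. A call is refused whole if a number of a shift passes 0.05 or a number of a turn 0.15, either way. A call with a gripper value outside its range is refused whole. "hand" is the gripper command: -1 is fully open, 1 is shut, values between are in proportion, set as the call begins (left out, the last holds). The fingers move at their own pace and stop on an object; "squeeze" is the grip in N (left out, the last holds). Time passes only in rows, so rows that do not move let the fingers close. It gives the time, the measured TCP pose, the force and the opening at its end, in the units of the state.
- get_obs(): the state, without advancing time (a new reading comes with each control period).
- camera(name): name is "scene" or "side" or "wrist"; returns a dict with "img" (400x640x3 uint8, blue, green, red), "fov_y" (degrees; the focal length in pixels is half the picture's height over the tangent of half this angle, whatever the lens; pixels are square), "cx", "cy" (the principal point, pixels), "R" (3x3) and "t" (3): a world point X has camera coordinates R X + t; the wrist camera has in their place "tool_from_camera" (4x4, takes a point from camera to tool coordinates, whose origin is the TCP and whose axes are the tool frame's). Camera axes: x right, y down, z forward; pixel columns grow to the right and rows downward; lengths in m; the calibration is good to about 2 mm. A picture is of the moment at which its call begins: read the wrist's pose just before it. There is no depth.
- workorder.hand_in(): hands the job in, once; it reports no verdict.
The state is a dict: "clock": time; "joint_pos": joint angles; "joint_velocities": joint speeds; "tau": joint torques, N m; "position": TCP position; "ee_rot": TCP orientation; "ft_force": force on the tool from outside, world axes, zero at the start; "torque": the same for the moment, N m; "grip_width": opening from 0.0 (shut) to 1.0 (fully open).
Only numpy, scipy, OpenCV 4.12 (cv2) and the standard library are available. Lean on these libraries where they do the work, as an engineer would, in place of code of your own. Each camera call takes 0.05 s, during which the arm holds its last target.

### The job

Open the vacuum sealer by its hidden release: touch down lightly with a fingertip on the black front edge at the end by the red dot, feel along the edge to the notch, and press the release inside it fully down so that the lid pops up, then take the finger away. The lid must be raised by the release only, so do not touch the lid, do not press anything hard, and leave the other things on the table where they are.

Things in the scene. Friction and masses are not known exactly. Their poses are not given: they have to be found in the camera images.
- sealer: vacuum sealer fixed to the table: a steel box 420 mm wide (its y), 200 deep (its x), 80 high; origin at the centre of its underside, z up, its front is its -x side, towards the robot. A black edge strip runs along the top of the front, between two grey corner blocks whose tops are 2 mm higher.
- edge (a point): on the flat top of the black edge strip, at sealer x = -85, y = 0, z = 80 mm. The strip shows from x = -100 to -70 and y = -90 to +105 mm (sealer axes). It has one black notch, 46 mm long in y, open upwards and to the front, its centre somewhere between y = -60 and +40 mm, not reported; from y = +65 to +105 mm the strip is always plain. Behind it is a steel rim (x = -70 to -62, z = 78 mm).
- red_dot (a point): red dot, 14 mm across, on the corner block that ends the strip on the robot's left: sealer x = -85, y = +120 mm, z = 83 mm
- release (a joint): the floor of the notch, a black pad 27 x 43 mm, top 6 mm below the strip, can be pressed anywhere. Value: travel of the release pad straight down, in m: 0 = up (start), 0.008 = fully down, 14 mm below the strip's top. It resists with about 5 N all the way, has no return spring and stays where it is left; it is linked to the lid.
- lid (a joint): lid angle in rad: 0 = shut, 0.16 = popped up. The lid is hinged along its far edge (x = +83 mm of the sealer), its front edge rises 23 mm; it follows the release at 20 rad per m.
- lid_front (a point): middle of the top of the lid's front edge; shut, at sealer x = -60, y = 0, z = 79 mm. The lid is a clear window in a white frame, 142 x 386 x 16 mm, behind the edge strip and the steel rim.
- tape: roll of yellow tape lying flat, 90 mm across, 24 high; loose bystander, origin at the centre of its underside
- whetstone: grey whetstone, 70 x 180 x 25 high; loose bystander, origin at the centre of its underside
- sauce: amber bottle with a red cap, 52 mm across, 130 high; loose bystander, origin at the centre of its underside
- bowl: white bowl, 110 mm across, 50 high; loose bystander, origin at the centre of its underside
- cup: blue cup, 72 mm across, 80 high; loose bystander, origin at the centre of its underside
- tray: white tray, 100 x 140 x 30 high; loose bystander, origin at the centre of its underside
- jar: glass jar with green cap, 68 mm across, 85 high; loose bystander, origin at the centre of its underside

How it is judged:
By the outcome, as a careful person would: the job done as asked, in the order asked, and still so for the second after the job is handed in, with the robot touching nothing.
It also fails if it takes over 48 s, if anything falls off the work surface, if the arm or the gripper's body presses on something with over 40 N, if the wrist force passes 120 N, or if a joint passes its speed limit or range.

## Working session

There is one attempt and no reset: what is moved stays moved. The work goes in short steps, Python scripts to look and compute and a tool call to move; the robot and the scene stay as the last step left them, time stands still between calls to the robot, and variables do not carry over. Pictures are saved under pics/ and viewed, and the job is handed in when it is done.

Besides the shell and the picture viewer there is one more tool, called as name(argument=value, ...) on one line, values as JSON. play_rows: Moves the arm, as the interface text tells. Its arguments: {"type":"object","properties":{"increments":{"type":"string"},"hand":{"type":"number"},"squeeze":{"type":"number"}},"required":["increments"]}

```bash
mkdir -p pics; python3 - <<'E'
from workcell import get_obs, camera, workorder, manip
import cv2
o=get_obs(); print({k:o[k] for k in ('clock','position','ee_rot','ft_force','grip_width')}); print(manip.finger_overhang)
for n in ("scene","side","wrist"):
    c=camera(n); cv2.imwrite(f"pics/{n}0.png",c["img"]); print(n,{k:v for k,v in c.items() if k!="img"})
E
```

```text
{'clock': 0.0, 'position': array([ 0.2642277 , -0.56596476,  0.2183131 ]), 'ee_rot': array([ 0.38003079,  0.59690237, -0.37953244,  0.59601954]), 'ft_force': array([ 0.10443944, -0.3792615 , -1.12763583]), 'grip_width': 1.002957149844041}
0.008
scene {'fov_y': 42.165950125290266, 'cx': 322.609396680124, 'cy': 206.452086323087, 'R': array([[ 0.79065267,  0.61225297,  0.00382777],
       [ 0.48160717, -0.61805441, -0.6213399 ],
       [-0.37805143,  0.49310754, -0.78353179]]), 't': array([-0.40810169, -0.20868148,  1.70253367])}
side {'fov_y': 55.45982964103058, 'cx': 316.725344125004, 'cy': 205.47532845432985, 'R': array([[-0.89458012, -0.44656043,  0.01761228],
       [-0.33123159,  0.63605866, -0.69693257],
       [ 0.30002007, -0.62929577, -0.71692036]]), 't': array([0.49467024, 0.25002807, 1.0223899 ])}
wrist {'fov_y': 69.50234325694191, 'cx': 321.66794376294666, 'cy': 196.965296671032, 'tool_from_camera': array([[ 3.74585636e-04, -2.60134399e-01,  9.65572345e-01,
        -1.56285784e-01],
       [ 3.39298181e-04, -9.65572324e-01, -2.60134525e-01,
         6.57770543e-02],
       [ 9.99999872e-01,  4.25059597e-04, -2.73426394e-04,
         5.95832447e-04],
       [ 0.00000000e+00,  0.00000000e+00,  0.00000000e+00,
         1.00000000e+00]])}
```

View pics/scene0.png

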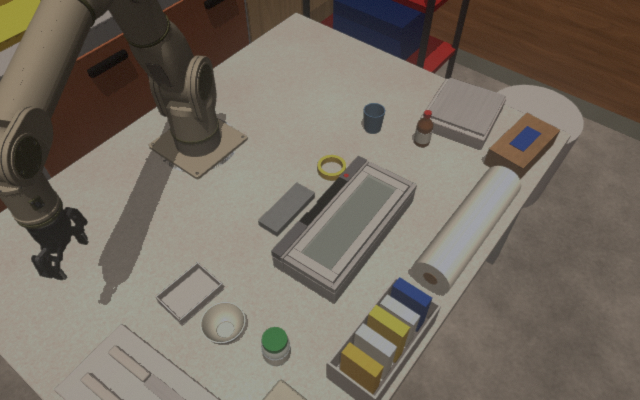

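View pics/side0.png

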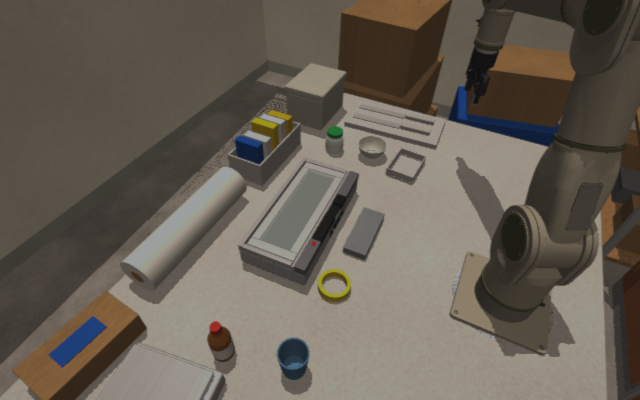

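View pics/wrist0.png

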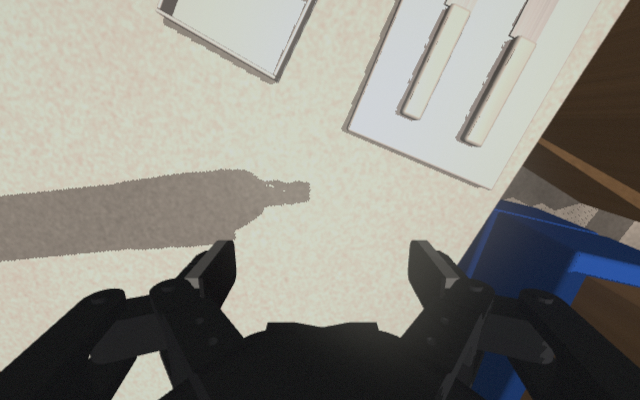

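The scene view shows the sealer around (345,225), with the strip on its left side and the whetstone and tape in front of it. The side view shows the red dot near (313,243). I'll enlarge both.

```bash
python3 - <<'E'
import cv2,numpy as np
a=cv2.imread("pics/scene0.png")[140:310,240:430]; cv2.imwrite("pics/scz.png",cv2.resize(a,None,fx=3.5,fy=3.5,interpolation=cv2.INTER_CUBIC)[:600])
b=cv2.imread("pics/side0.png")[150:290,230:400]; cv2.imwrite("pics/sdz.png",cv2.resize(b,None,fx=4,fy=4,interpolation=cv2.INTER_CUBIC))
for n in ("scene","side"):
    im=cv2.imread(f"pics/{n}0.png").astype(int); m=((im[...,2]-np.maximum(im[...,0],im[...,1]))>35).astype(np.uint8)
    k,l,s,c=cv2.connectedComponentsWithStats(m)
    print(n,[(s[i].tolist(),c[i].round(2)) for i in range(1,k) if 260<c[i][0]<400 and 150<c[i][1]<290 and s[i][4]>2])
E
```

```text
scene [([344, 174, 5, 3, 15], array([346., 175.]))]
side [([311, 241, 5, 5, 20], array([313.05, 242.9 ]))]
```

View pics/scz.png

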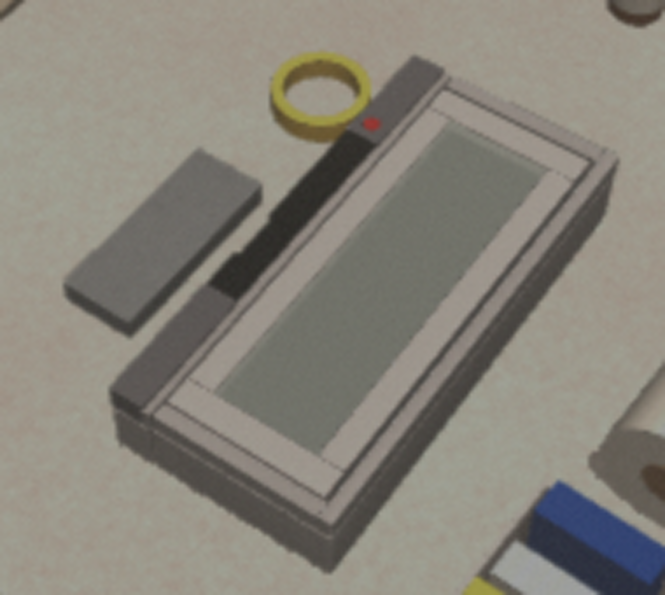

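View pics/sdz.png

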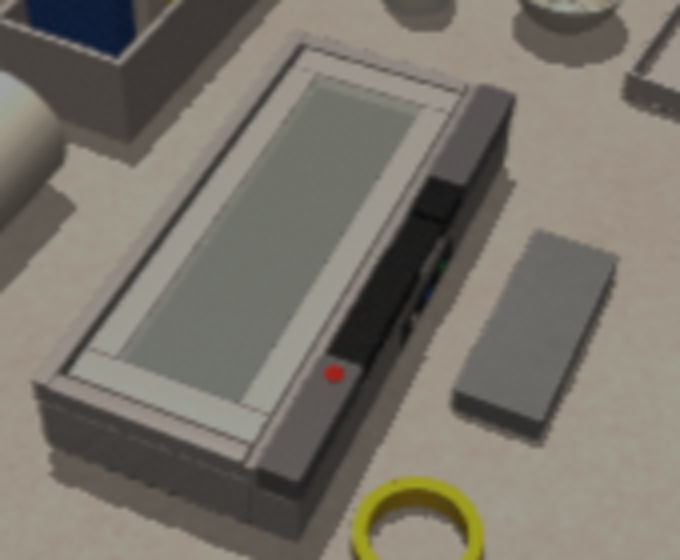

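```bash
cat > h.py <<'E'
import numpy as np
from workcell import get_obs, camera
def cam(n): 
    c=camera(n); c['f']=200/np.tan(np.radians(c['fov_y']/2)); return c
def ray(c,u,v):
    d=c['R'].T@np.array([(u-c['cx'])/c['f'],(v-c['cy'])/c['f'],1]); return -c['R'].T@c['t'],d
def onz(c,u,v,z):
    o,d=ray(c,u,v); return o+d*(z-o[2])/d[2]
def proj(c,X):
    p=c['R']@np.asarray(X)+c['t']; return c['f']*p[0]/p[2]+c['cx'],c['f']*p[1]/p[2]+c['cy']
def tri(r1,r2):
    A=[];b=[]
    for o,d in (r1,r2):
        d=d/np.linalg.norm(d);P=np.eye(3)-np.outer(d,d);A.append(P);b.append(P@o)
    return np.linalg.lstsq(np.vstack(A),np.hstack(b),rcond=None)[0]
E
python3 - <<'E'
from h import *
S=cam("scene");D=cam("side")
print("dot tri",tri(ray(S,346,175),ray(D,313.05,242.9)), onz(S,346,175,.083),onz(D,313.05,242.9,.083))
fs=lambda p:(p[0]/3.5+240-.36,p[1]/3.5+140-.36)
fd=lambda p:(p[0]/4+230-.375,p[1]/4+150-.375)
P={}
for nm,p in dict(Af=(415,57),Ab=(445,73),Bf=(112,393),Bb=(150,410),stripR_f=(211,287),stripL_b=(373,143),stripR_b=(234,298),stripL_f=(347,130),n1=(275,220),n2=(240,255)).items():
    P['s'+nm]=onz(S,*fs(p),.082)
for nm,p in dict(Af=(300,490),Ab=(260,465),Bf=(515,97),Bb=(480,86)).items():
    P['d'+nm]=onz(D,*fd(p),.082)
for k,v in P.items(): print(k,v.round(4))
for q in ('s','d'):
    v=P[q+'Af']-P[q+'Bf']; print(q,np.linalg.norm(v),np.degrees(np.arctan2(-v[0],v[1])))
    v=P[q+'Ab']-P[q+'Bb']; print(q,np.linalg.norm(v),np.degrees(np.arctan2(-v[0],v[1])))
E
```

```text
dot tri [0.50615763 0.12172084 0.08261247] [0.50724203 0.12189057 0.083     ] [0.50517713 0.12145751 0.083     ]
sAf [0.4904 0.2071 0.082 ]
sAb [0.5214 0.2074 0.082 ]
sBf [ 0.5125 -0.2109  0.082 ]
sBb [ 0.5443 -0.205   0.082 ]
sstripR_f [ 0.5083 -0.0904  0.082 ]
sstripL_b [0.5198 0.1059 0.082 ]
sstripR_b [ 0.5289 -0.0877  0.082 ]
sstripL_f [0.4943 0.1042 0.082 ]
sn1 [ 0.5063 -0.0078  0.082 ]
sn2 [ 0.5064 -0.0523  0.082 ]
dAf [0.4816 0.2154 0.082 ]
dAb [0.5136 0.2102 0.082 ]
dBf [ 0.5039 -0.2031  0.082 ]
dBb [ 0.5347 -0.2024  0.082 ]
s 0.4185412830816133 3.025925568272879
s 0.4130154361709666 3.178381637808594
d 0.4191031137138335 3.047348633600057
d 0.413171339547555 2.917321554771142
```

The triangulated red dot comes out at z = 82.6 mm (83 expected) and the front edge length at 419 mm (420 expected), with a yaw of about 3.04°. These agree with the given sizes. Next I'll work out the tool axes and the travel.

```bash
cat >> h.py <<'E'
from scipy.spatial.transform import Rotation as Ro
YAW=np.radians(3.04); c_,s_=np.cos(YAW),np.sin(YAW)
RS=np.array([[c_,-s_,0],[s_,c_,0],[0,0,1]])
O=np.array([0.5062,0.1217,0])-RS@np.array([-.085,.12,0])
def s2w(p): return O+RS@np.asarray(p)
def w2s(p): return RS.T@(np.asarray(p)-O)
def st(goal_s=None):
    o=get_obs(); R=Ro.from_quat(o['ee_rot']).as_matrix()
    tip=o['position']+R[:,0]*.008
    print('t',round(o['clock'],2),'tip_s mm',(w2s(tip)*1000).round(1),'F',o['ft_force'].round(2),'grip',round(o['grip_width'],3))
    Rs=RS.T@R
    print('toolaxes in sealer\n',Rs.round(4))
    a=np.arctan2(Rs[0,2],Rs[1,2]); print('z ang from +y toward +x deg',np.degrees(a).round(2))
    if goal_s is not None:
        print('shift to goal, tool axes mm',(R.T@(s2w(goal_s)-tip)*1000).round(1))
    return o,R
E
python3 - <<'E'
from h import *
print(O)
o,R=st([-.088,.085,.12]); print(R.round(3)); print(o['joint_pos'].round(3))
E
```

```text
[0.59744436 0.00637668 0.        ]
t 0.25 tip_s mm [-363.  -554.1  210.8] F [0.67 0.47 0.02] grip 1.0
toolaxes in sealer
 [[-2.000e-04  9.273e-01  3.744e-01]
 [ 5.000e-04  3.744e-01 -9.273e-01]
 [-1.000e+00  0.000e+00 -6.000e-04]]
z ang from +y toward +x deg 158.01
shift to goal, tool axes mm [  91.1  494.3 -489.6]
[[-0.     0.906  0.423]
 [ 0.001  0.423 -0.906]
 [-1.     0.    -0.001]]
[ 1.111  0.333 -0.065  1.46   0.022  1.35  -0.088]
```

play_rows(increments="0 0 -0.04 0.128; 0 0 -0.04 0.128; 0 0 -0.04 0.128; 0 0 -0.04 0", hand=1, squeeze=20)

```text
clock: 0.65
position: [0.2243, -0.4106, 0.2153]
ee_rot: [0.492, 0.51, -0.491, 0.507]
ft_force: [1.2, 0.3, 0.0]
grip_width: 0.332
```

```bash
python3 -c "
from h import *
o,R=st([-.088,.085,.15]);print(o['joint_pos'].round(3))"
```

```text
t 0.65 tip_s mm [-394.8 -396.6  207.3] F [1.16 0.29 0.01] grip 0.332
toolaxes in sealer
 [[-0.0022  0.9998 -0.0198]
 [ 0.0039 -0.0198 -0.9998]
 [-1.     -0.0023 -0.0039]]
z ang from +y toward +x deg -178.87
shift to goal, tool axes mm [  58.5  297.3 -487.4]
[ 1.049 -0.004 -0.076  1.856 -0.     1.294 -0.564]
```

play_rows(increments="0 0.03 -0.045 -0.02; 0 0.03 -0.045 0; 0 0.03 -0.045 0; 0 0.03 -0.045 0; 0 0.03 -0.045 0; 0 0.03 -0.045 0; 0 0.03 -0.045 0; 0 0.03 -0.045 0; 0 0.03 -0.045 0; 0 0.02 -0.04 0; 0 0 0 0; 0 0 0 0")

```text
clock: 1.85
position: [0.4729, 0.0285, 0.2173]
ee_rot: [0.487, 0.512, -0.486, 0.514]
ft_force: [-0.5, -0.7, -1.0]
grip_width: -0.003
```

```bash
python3 -c "
from h import *
o,R=st([-.088,.085,.13]);print(o['joint_pos'].round(3))
c=cam('wrist')
import cv2;cv2.imwrite('pics/w1.png',c['img']);c=cam('side')
cv2.imwrite('pics/s1.png',c['img'])"
```

```text
t 1.85 tip_s mm [-123.1   28.7  209.3] F [-0.54 -0.65 -0.99] grip -0.003
toolaxes in sealer
 [[ 3.4e-03  1.0e+00  3.0e-04]
 [-2.0e-04  3.0e-04 -1.0e+00]
 [-1.0e+00  3.4e-03  2.0e-04]]
z ang from +y toward +x deg 179.99
shift to goal, tool axes mm [ 79.4  34.9 -56.3]
[ 0.559  0.039 -0.722  1.817  0.027  1.292 -1.687]
```

View pics/w1.png

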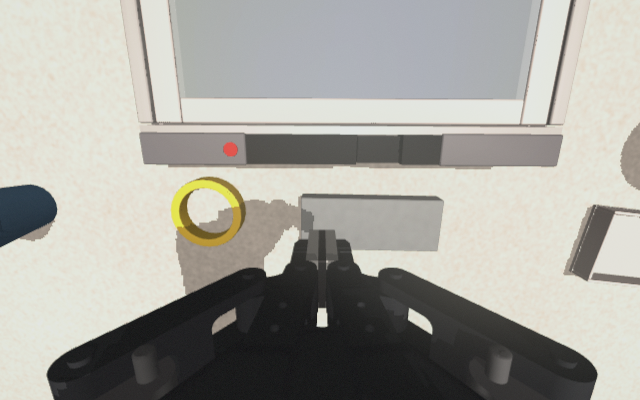

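View pics/s1.png

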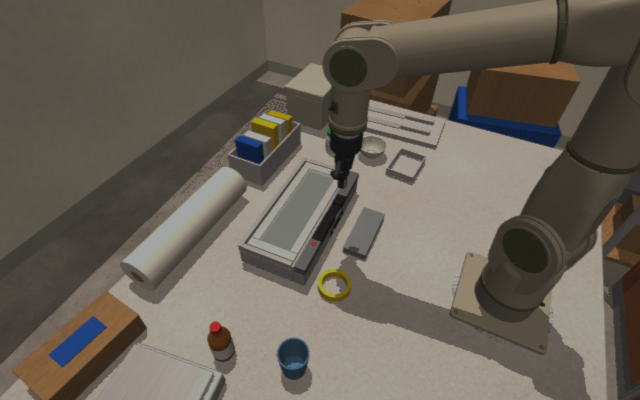

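The wrist view shows the red dot at (231,149), the strip from column 245 to 441, and the notch from about column 357 to 400. I'll check these against the sealer pose.

```bash
cat >> h.py <<'E'
def wray(c,o,u,v):
    R=Ro.from_quat(o['ee_rot']).as_matrix(); T=c['tool_from_camera']
    d=R@(T[:3,:3]@np.array([(u-c['cx'])/c['f'],(v-c['cy'])/c['f'],1])); return o['position']+R@T[:3,3],d
def wz(c,o,u,v,z):
    p,d=wray(c,o,u,v); return p+d*(z-p[2])/d[2]
E
python3 - <<'E'
from h import *
import cv2
o=get_obs(); c=cam('wrist'); im=c['img'].astype(int)
m=((im[...,2]-np.maximum(im[...,0],im[...,1]))>60); v,u=np.nonzero(m[130:170,200:260]); u=u.mean()+200;v=v.mean()+130
print('dot',u,v,(w2s(wz(c,o,u,v,.083))*1000).round(1))
g=im.sum(2)/3
for r in (140,150,158): 
    d=np.diff(g[r]); e=[(i,int(d[i])) for i in range(240,450) if abs(d[i])>4]; print(r,e)
for col in (190,270,300,380,420,500): 
    d=np.diff(g[:,col]); print(col,[(i,int(d[i]),(w2s(wz(c,o,col,i+.5,.08))*1000).round(1)[:2].tolist()) for i in range(120,172) if abs(d[i])>12])
for u_,z in ((245,.08),(357,.08),(400,.08),(441,.08)): print(u_,(w2s(wz(c,o,u_,150,z))*1000).round(1))
E
```

```text
dot 229.20731707317074 148.7987804878049 [-85.4 119.8  83. ]
140 [(242, -10), (243, -36), (244, -16), (355, -11), (356, 8), (398, -13), (401, 11), (402, 4), (440, 27), (441, 23), (442, 18)]
150 [(242, -8), (243, -12), (244, -37), (245, -10), (355, -5), (356, 6), (396, -9), (400, 6), (401, 5), (439, 26), (440, 24), (441, 14)]
158 [(243, -11), (244, -25), (245, -23), (246, -5), (354, -7), (396, -5), (397, -9), (400, 11), (438, 23), (439, 23), (440, 18)]
190 [(121, -47, [-58.9, 157.2]), (122, -35, [-59.9, 157.3]), (124, 46, [-61.8, 157.6]), (125, 29, [-62.8, 157.7]), (131, -44, [-68.6, 158.4]), (132, -49, [-69.5, 158.5]), (133, 19, [-70.5, 158.6]), (162, -13, [-99.5, 162.0]), (164, 17, [-101.5, 162.3]), (166, 47, [-103.6, 162.5]), (167, 24, [-104.6, 162.6])]
270 [(121, -29, [-59.0, 78.4]), (122, -37, [-60.0, 78.4]), (123, -21, [-60.9, 78.4]), (124, 59, [-61.9, 78.5]), (125, 33, [-62.8, 78.5]), (132, -44, [-69.6, 78.8]), (133, -83, [-70.6, 78.9]), (162, 19, [-99.6, 80.3]), (163, 38, [-100.6, 80.3]), (164, 17, [-101.6, 80.4]), (167, 40, [-104.7, 80.5]), (168, 26, [-105.7, 80.5])]
300 [(12
[... 681 characters left out ...]
]
420 [(121, -13, [-59.2, -69.6]), (122, -51, [-60.1, -69.7]), (123, -32, [-61.1, -69.8]), (125, 58, [-63.0, -69.9]), (126, 26, [-63.9, -70.0]), (133, -50, [-70.7, -70.6]), (134, -88, [-71.7, -70.7]), (163, 27, [-100.7, -73.2]), (164, 28, [-101.8, -73.3]), (165, 12, [-102.8, -73.4]), (167, 44, [-104.9, -73.6]), (168, 24, [-105.9, -73.6])]
500 [(122, -40, [-60.2, -148.7]), (123, -40, [-61.1, -148.8]), (124, -16, [-62.1, -149.0]), (125, 59, [-63.1, -149.1]), (126, 34, [-64.0, -149.3]), (132, -39, [-69.8, -150.2]), (133, -45, [-70.8, -150.3]), (165, 61, [-102.9, -155.4]), (166, 28, [-103.9, -155.6])]
245 [-86.9 104.9  80. ]
357 [-87.   -8.3  80. ]
400 [-87.  -51.8  80. ]
441 [-87.1 -93.2  80. ]
```

The sealer pose agrees with the given points to about 1 mm, and the notch spans roughly y = -7 to -52 mm. I'll go above y = +83 mm on the strip.

play_rows(increments="0.01 0.018 -0.028 0; 0.01 0.018 -0.028 0; 0.02 0 0 0; 0.02 0 0 0; 0.02 0 0 0; 0.015 0 0 0; 0 0 0 0; 0 0 0 0; 0 0 0 0")

```text
clock: 2.9
position: [0.5082, 0.0731, 0.1208]
ee_rot: [0.492, 0.504, -0.493, 0.511]
ft_force: [0.9, 0.5, 0.0]
grip_width: -0.004
```

```bash
python3 -c "
from h import *
o,R=st([-.087,.083,.08])
for i in range(4): 
  c=cam('wrist'); print(get_obs()['ft_force'].round(2))
import cv2;cv2.imwrite('pics/w2.png',c['img']);st()"
```

```text
t 2.9 tip_s mm [-85.5  71.3 112.8] F [0.92 0.54 0.02] grip -0.004
toolaxes in sealer
 [[ 0.0062  0.9997 -0.023 ]
 [-0.0083 -0.0229 -0.9997]
 [-0.9999  0.0064  0.0081]]
z ang from +y toward +x deg -178.68
shift to goal, tool axes mm [ 32.7  -2.  -11.9]
[-0.13 -0.38 -0.19]
[0.41 0.31 0.48]
[ 0.   -0.33 -0.03]
[-0.19 -0.01  0.42]
t 3.1 tip_s mm [-85.4  72.  112.8] F [-0.19 -0.01  0.42] grip -0.001
toolaxes in sealer
 [[ 0.0067  0.9997 -0.022 ]
 [-0.0079 -0.0219 -0.9997]
 [-0.9999  0.0068  0.0078]]
z ang from +y toward +x deg -178.74
```

View pics/w2.png

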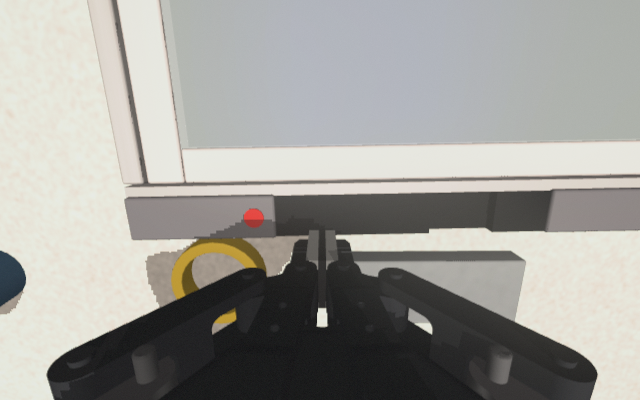

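play_rows(increments="0 -0.002 -0.012 -0.02; 0.01 0 0 0; 0.01 0 0 0; 0 0 0 0; 0 0 0 0; 0 0 0 0")

```text
clock: 3.7
position: [0.5057, 0.0873, 0.0989]
ee_rot: [0.486, 0.51, -0.486, 0.517]
ft_force: [0.6, 0.1, -0.1]
grip_width: -0.003
```

```bash
python3 -c "
from h import *
o,R=st([-.087,.083,.08])"
```

```text
t 3.7 tip_s mm [-87.3  85.6  90.9] F [ 0.62  0.07 -0.15] grip -0.003
toolaxes in sealer
 [[ 0.0066  1.      0.0011]
 [-0.0078  0.0012 -1.    ]
 [-0.9999  0.0066  0.0078]]
z ang from +y toward +x deg 179.93
shift to goal, tool axes mm [10.9  0.2  2.6]
```

play_rows(increments="0.003 0 0.002 0; 0.003 0 0 0; 0.002 0 0 0; 0 0 0 0; 0 0 0 0")

```text
clock: 4.2
position: [0.5062, 0.0846, 0.0905]
ee_rot: [0.486, 0.509, -0.487, 0.517]
ft_force: [-0.6, -0.7, 0.2]
grip_width: 0.0
```

play_rows(increments="0.001 0 0 0; 0.0005 0 0 0")

```text
clock: 4.4
position: [0.5063, 0.0847, 0.0891]
ee_rot: [0.486, 0.509, -0.487, 0.517]
ft_force: [-0.2, -0.2, -0.1]
grip_width: -0.001
```

TCP at 0.0891 m puts the tip at 81.1 mm, so contact is close. I'll use 0.5 mm steps.

play_rows(increments="0.0005 0 0 0; 0.0005 0 0 0")

```text
clock: 4.6
position: [0.5064, 0.0847, 0.0881]
ee_rot: [0.487, 0.509, -0.486, 0.517]
ft_force: [-0.2, -0.0, -0.0]
grip_width: 0.002
```

play_rows(increments="0.0005 0 0 0")

```text
clock: 4.7
position: [0.5064, 0.0847, 0.0876]
ee_rot: [0.487, 0.509, -0.486, 0.517]
ft_force: [0.1, -0.8, 0.6]
grip_width: 0.002
```

play_rows(increments="0.0005 0 0 0")

```text
clock: 4.8
position: [0.5065, 0.0847, 0.0871]
ee_rot: [0.487, 0.509, -0.486, 0.517]
ft_force: [-0.8, -0.3, 0.1]
grip_width: -0.0
```

play_rows(increments="0.0005 0 0 0")

```text
clock: 4.9
position: [0.5065, 0.0847, 0.0865]
ee_rot: [0.487, 0.509, -0.486, 0.517]
ft_force: [-0.1, -0.2, -0.4]
grip_width: 0.003
```

play_rows(increments="0.0005 0 0 0")

```text
clock: 5.0
position: [0.5065, 0.0847, 0.086]
ee_rot: [0.487, 0.509, -0.486, 0.517]
ft_force: [0.6, -0.5, 1.1]
grip_width: -0.003
```

```bash
python3 -c "
from h import *
o,R=st()
c=cam('wrist');c2=cam('side')
import cv2;cv2.imwrite('pics/w3.png',c['img']);cv2.imwrite('pics/s3.png',cv2.resize(c2['img'][170:290,260:390],None,fx=4.5,fy=4.5,interpolation=cv2.INTER_CUBIC));print(get_obs()['ft_force'])"
```

```text
t 5.0 tip_s mm [-86.6  83.   78. ] F [ 0.64 -0.49  1.06] grip -0.003
toolaxes in sealer
 [[ 7.800e-03  1.000e+00  3.000e-04]
 [-7.900e-03  4.000e-04 -1.000e+00]
 [-9.999e-01  7.800e-03  7.900e-03]]
z ang from +y toward +x deg 179.98
[ 0.42340785  1.24918584 -0.04018933]
```

View pics/s3.png

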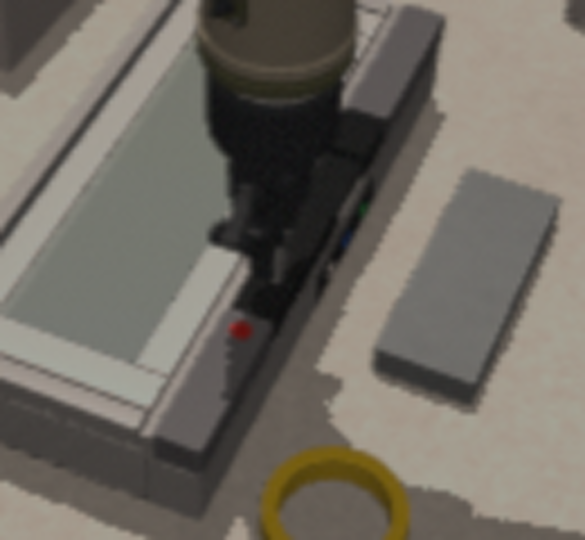

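View pics/w3.png

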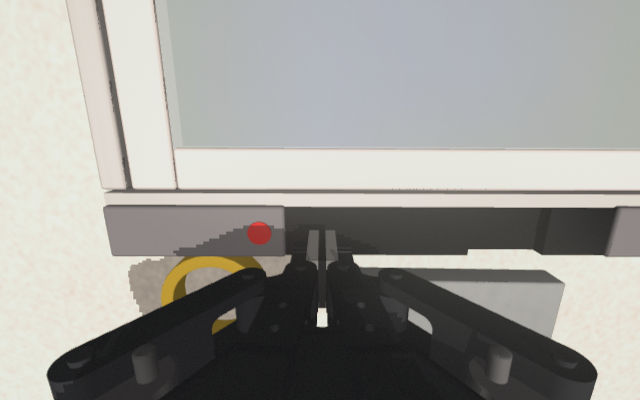

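The wrist view shows the tip over the plain black strip, with the strip's left end at column 284 and the dot at (259,232). There's no contact yet, so I'll keep stepping down.

play_rows(increments="0.0005 0 0 0")

```text
clock: 5.2
position: [0.5065, 0.0847, 0.0855]
ee_rot: [0.487, 0.509, -0.486, 0.517]
ft_force: [-0.1, -0.5, -0.2]
grip_width: 0.0
```

play_rows(increments="0.0005 0 0 0")

```text
clock: 5.3
position: [0.5065, 0.0847, 0.0849]
ee_rot: [0.487, 0.509, -0.486, 0.517]
ft_force: [-0.9, -0.3, 0.1]
grip_width: 0.001
```

play_rows(increments="0.0005 0 0 0")

```text
clock: 5.4
position: [0.5065, 0.0847, 0.0844]
ee_rot: [0.487, 0.509, -0.486, 0.517]
ft_force: [-0.2, 0.2, -0.8]
grip_width: 0.005
```

```bash
python3 -c "
from h import *
import cv2
o=get_obs();c=cam('wrist');T=np.linalg.inv(c['tool_from_camera'])
for p in ([.008,0,0],[.008,.011,0],[.008,-.011,0],[.008,.011,.01],[0,.011,0],[-.011,.011,0]):
  q=T[:3,:3]@p+T[:3,3]; print(p,(c['f']*q[0]/q[2]+c['cx']).round(1),(c['f']*q[1]/q[2]+c['cy']).round(1))
for s in ([-.07,.083,.08],[-.1,.083,.08],[-.085,.12,.083]):
  R=Ro.from_quat(o['ee_rot']).as_matrix(); t=R.T@(s2w(s)-o['position']); q=T[:3,:3]@t+T[:3,3]; print(s,(c['f']*q[:2]/q[2]).round(1)+[c['cx'],c['cy']])
st()
cv2.imwrite('pics/w4.png',cv2.resize(c['img'][190:310,230:410],None,fx=4.4,fy=4.4,interpolation=cv2.INTER_CUBIC))"
```

```text
[0.008, 0, 0] 320.9 231.4
[0.008, 0.011, 0] 320.9 214.2
[0.008, -0.011, 0] 320.9 247.9
[0.008, 0.011, 0.01] 337.5 214.2
[0, 0.011, 0] 320.8 218.7
[-0.011, 0.011, 0] 320.8 225.5
[-0.07, 0.083, 0.08] [320.86794376 206.86529667]
[-0.1, 0.083, 0.08] [320.86794376 254.06529667]
[-0.085, 0.12, 0.083] [257.66794376 233.06529667]
t 5.45 tip_s mm [-86.7  82.9  76.3] F [-0.59  0.55  0.12] grip 0.002
toolaxes in sealer
 [[ 7.600e-03  1.000e+00  3.000e-04]
 [-8.000e-03  4.000e-04 -1.000e+00]
 [-9.999e-01  7.600e-03  8.000e-03]]
z ang from +y toward +x deg 179.98
```

View pics/w4.png

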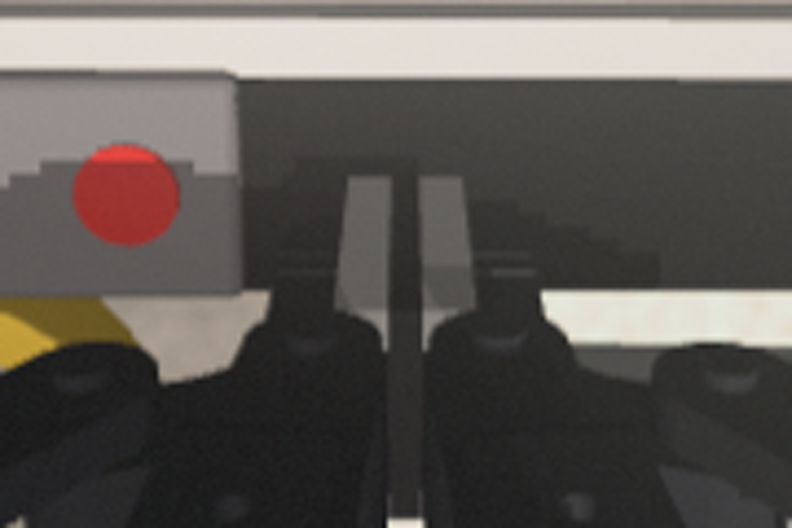

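The pad end shows at row 230 in the wrist view, while an 8 mm overhang predicts about row 214. The true fingertip may therefore sit higher than computed. I'll check that with the side camera.

```bash
python3 -c "
from h import *
import cv2
D=cam('side');S=cam('scene');o=get_obs();R=Ro.from_quat(o['ee_rot']).as_matrix()
for n,c,x0,y0 in (('d',D,290,200),('s',S,310,140)):
  w,h=70,55
  im=cv2.resize(c['img'][y0:y0+h,x0:x0+w],None,fx=10,fy=10,interpolation=cv2.INTER_CUBIC); im=cv2.convertScaleAbs(im,alpha=2,beta=20)
  for tx,col in ((.008,(0,0,255)),(-.004,(0,255,0)),(-.013,(255,0,0)),(-.018,(255,255,0))):
    for ty in (-.011,.011):
      u,v=proj(c,o['position']+R@np.array([tx,ty,0])); cv2.circle(im,(int((u-x0+.5)*10),int((v-y0+.5)*10)),4,col,-1)
  cv2.imwrite(f'pics/{n}5.png',im)
"
```

```text
(no output)
```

View pics/d5.png

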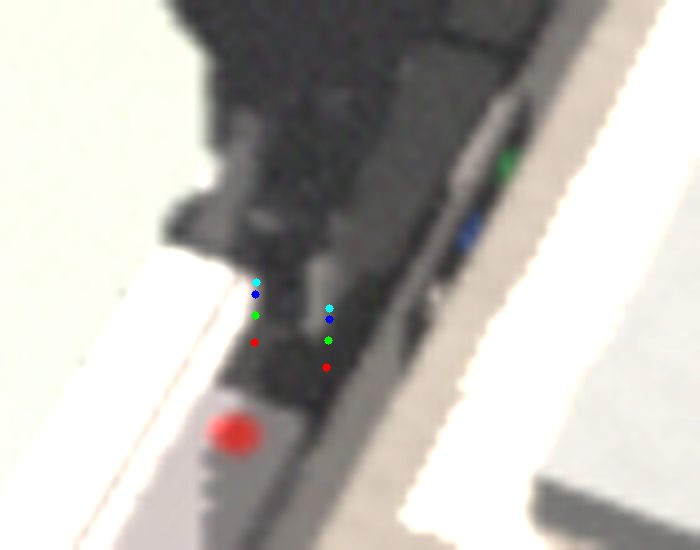

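View pics/s5.png

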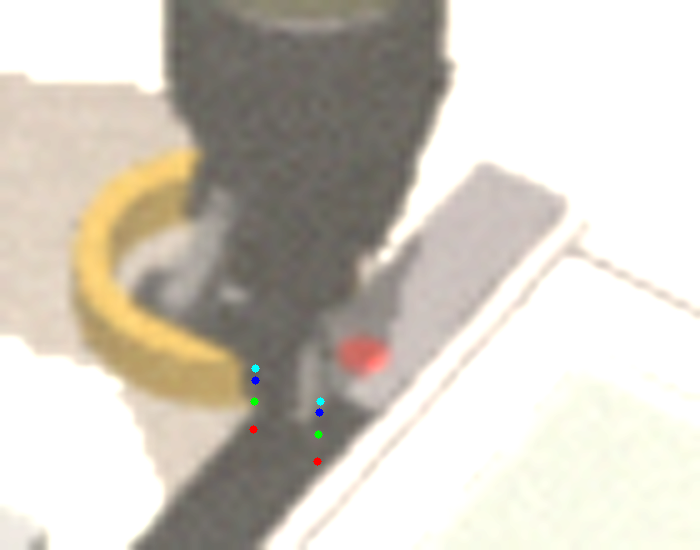

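Both outside views put the visible pad ends about 12–16 mm above the computed tip, so the tip is still some millimetres over the strip. Each row starts from the measured pose, so repeated 0.5 mm steps don't build up force. I'll continue that way.

play_rows(increments="0.0005 0 0 0; 0.0005 0 0 0; 0.0005 0 0 0; 0.0005 0 0 0")

```text
clock: 5.95
position: [0.5065, 0.0847, 0.0823]
ee_rot: [0.487, 0.509, -0.486, 0.517]
ft_force: [0.1, 0.1, -0.1]
grip_width: -0.0
```

play_rows(increments="0.0005 0 0 0; 0.0005 0 0 0; 0.0005 0 0 0; 0.0005 0 0 0")

```text
clock: 6.35
position: [0.5065, 0.0846, 0.0801]
ee_rot: [0.487, 0.509, -0.486, 0.517]
ft_force: [0.5, -0.6, 0.5]
grip_width: -0.001
```

play_rows(increments="0.0005 0 0 0; 0.0005 0 0 0")

```text
clock: 6.55
position: [0.5065, 0.0847, 0.079]
ee_rot: [0.487, 0.509, -0.486, 0.517]
ft_force: [-0.4, -0.2, 1.0]
grip_width: 0.0
```

play_rows(increments="0.0005 0 0 0; 0.0005 0 0 0")

```text
clock: 6.75
position: [0.5066, 0.0846, 0.0779]
ee_rot: [0.487, 0.509, -0.486, 0.517]
ft_force: [-0.4, 0.3, 0.6]
grip_width: -0.0
```

```bash
python3 -c "
from h import *
import cv2
D=cam('side');S=cam('scene');W=cam('wrist')
def f(c,x0,y0):
  return cv2.convertScaleAbs(cv2.resize(c['img'][y0:y0+55,x0:x0+60],None,fx=6,fy=6,interpolation=cv2.INTER_CUBIC),alpha=2,beta=20)
im=np.hstack([f(D,290,200),f(S,310,140)])
cv2.imwrite('pics/ds6.png',im)
cv2.imwrite('pics/w6.png',cv2.convertScaleAbs(cv2.resize(W['img'][190:310,230:410],None,fx=4.4,fy=4.4,interpolation=cv2.INTER_CUBIC),alpha=2,beta=0))
print(get_obs()['ft_force'])
"
```

```text
[-0.18455044  0.08694628  0.44372869]
```

View pics/ds6.png

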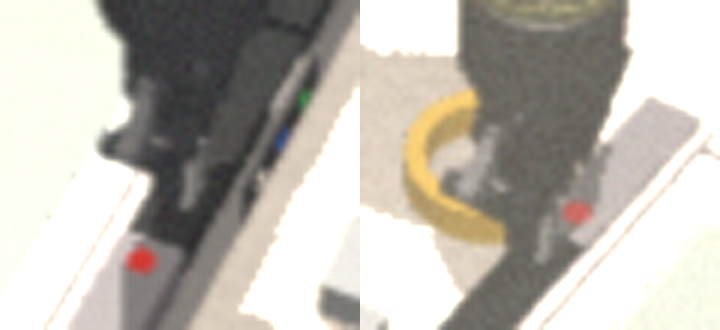

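View pics/w6.png

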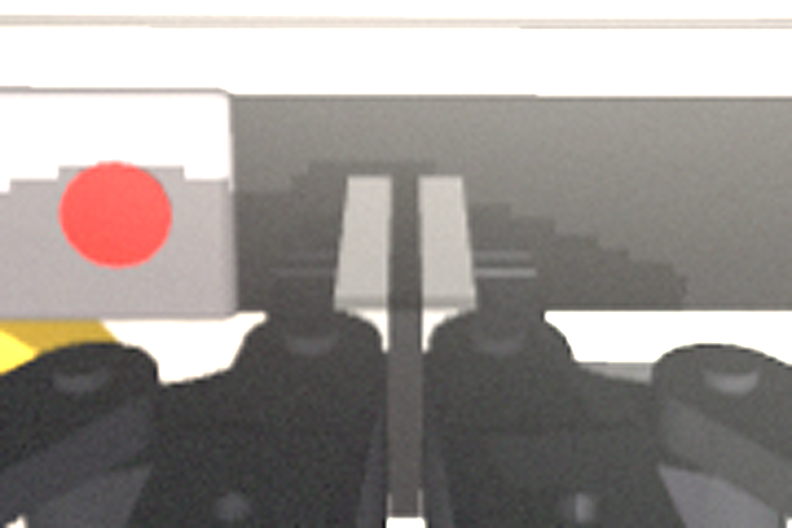

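```bash
python3 -c "
from h import *
D=cam('side');S=cam('scene');W=cam('wrist');o,R=st()
def onx(r,x):
  p,d=r; a=w2s(p); b=RS.T@d; return (a+b*(x-a[0])/b[0])*1000
for hw in (-.011,-.005,0,.005,.011):
  xs=w2s(o['position'])[0]+hw
  print(hw,'scene',onx(ray(S,340.0,183.4),xs).round(1),'side',onx(ray(D,321.5,234),xs).round(1),'wrist',onx(wray(W,o,321.7,230),xs).round(1))
"
```

```text
t 7.05 tip_s mm [-86.6  82.9  70. ] F [ 0.02 -0.3   0.73] grip -0.001
toolaxes in sealer
 [[ 7.800e-03  1.000e+00  2.000e-04]
 [-7.900e-03  3.000e-04 -1.000e+00]
 [-9.999e-01  7.800e-03  7.900e-03]]
z ang from +y toward +x deg 179.99
-0.011 scene [-97.6 111.3  45.2] side [-97.6  88.7  92.6] wrist [-97.6  82.1  39.1]
-0.005 scene [-91.6 101.5  58.4] side [-91.6  73.2  72.7] wrist [-91.6  82.3  54.6]
0 scene [-86.6  93.4  69.4] side [-86.6  60.3  56.2] wrist [-86.6  82.4  67.5]
0.005 scene [-81.6  85.2  80.4] side [-81.6  47.4  39.6] wrist [-81.6  82.5  80.4]
0.011 scene [-75.6  75.4  93.6] side [-75.6  31.9  19.8] wrist [-75.6  82.6  95.9]
```

All three views agree: the pad end is at about z = 94 mm, 16 mm behind the TCP rather than 8 mm ahead, so about 13 mm remains. I'll continue with 0.5 mm rows.

play_rows(increments="0.0005 0 0 0; 0.0005 0 0 0; 0.0005 0 0 0; 0.0005 0 0 0; 0.0005 0 0 0; 0.0005 0 0 0; 0.0005 0 0 0; 0.0005 0 0 0")

```text
clock: 7.85
position: [0.5066, 0.0846, 0.0737]
ee_rot: [0.487, 0.509, -0.486, 0.517]
ft_force: [-1.1, -0.3, 0.9]
grip_width: 0.002
```

play_rows(increments="0.0005 0 0 0; 0.0005 0 0 0; 0.0005 0 0 0; 0.0005 0 0 0; 0.0005 0 0 0; 0.0005 0 0 0")

```text
clock: 8.45
position: [0.5067, 0.0845, 0.0704]
ee_rot: [0.487, 0.509, -0.486, 0.517]
ft_force: [-0.1, 0.1, -0.1]
grip_width: -0.002
```

play_rows(increments="0.0005 0 0 0; 0.0005 0 0 0")

```text
clock: 8.65
position: [0.5067, 0.0846, 0.0694]
ee_rot: [0.487, 0.509, -0.486, 0.517]
ft_force: [-0.4, -0.1, -0.7]
grip_width: -0.003
```

play_rows(increments="0.0005 0 0 0; 0.0005 0 0 0; 0.0005 0 0 0; 0.0005 0 0 0")

```text
clock: 9.05
position: [0.5067, 0.0846, 0.0679]
ee_rot: [0.486, 0.509, -0.487, 0.517]
ft_force: [-4.6, -1.5, 11.3]
grip_width: -0.001
```

play_rows(increments="0.0005 0 0 0; 0.0005 0 0 0")

```text
clock: 9.25
position: [0.5067, 0.0846, 0.068]
ee_rot: [0.486, 0.509, -0.487, 0.517]
ft_force: [-3.1, -1.1, 7.3]
grip_width: -0.001
```

play_rows(increments="0.0005 0 0 0; 0.0005 0 0 0")

```text
clock: 9.45
position: [0.5067, 0.0845, 0.068]
ee_rot: [0.486, 0.509, -0.487, 0.518]
ft_force: [-4.0, -0.8, 7.9]
grip_width: -0.001
```

Contact came at TCP z = 0.068, with about 8 N, which is firmer than I want. I'll ease off at once.

play_rows(increments="0 0 0 0")

```text
clock: 9.55
position: [0.5068, 0.0846, 0.0682]
ee_rot: [0.486, 0.509, -0.487, 0.518]
ft_force: [0.2, -0.0, 0.6]
grip_width: 0.003
```

play_rows(increments="0 0 0 0")

```text
clock: 9.65
position: [0.5068, 0.0846, 0.0682]
ee_rot: [0.486, 0.509, -0.487, 0.518]
ft_force: [0.5, 0.4, -0.2]
grip_width: 0.001
```

Zero increment gives zero force, so contact force is about 1.6 N per 0.1 mm of push. I'll slide toward -y (tool +z) with a very light push.

play_rows(increments="0.0002 0 0 0; 0.0002 0 0.002 0; 0.0002 0 0.003 0; 0.0002 0 0.003 0; 0.0002 0 0.003 0")

```text
clock: 10.15
position: [0.5083, 0.0746, 0.068]
ee_rot: [0.487, 0.509, -0.486, 0.518]
ft_force: [-0.3, 1.7, 4.0]
grip_width: 0.002
```

play_rows(increments="0.0002 0 0.003 0; 0.0002 0 0.003 0; 0.0002 0 0.003 0; 0.0002 0 0.003 0; 0.0002 0 0.003 0")

```text
clock: 10.65
position: [0.5101, 0.0593, 0.068]
ee_rot: [0.487, 0.509, -0.485, 0.518]
ft_force: [-0.2, 2.6, 5.1]
grip_width: -0.001
```

```bash
python3 -c "
from h import *
st()"
```

```text
t 10.65 tip_s mm [-84.3  57.4  60. ] F [-0.22  2.6   5.06] grip -0.001
toolaxes in sealer
 [[ 0.0123  0.9999  0.0019]
 [-0.007   0.002  -1.    ]
 [-0.9999  0.0122  0.007 ]]
z ang from +y toward +x deg 179.89
```

play_rows(increments="0.00015 -0.0006 0.003 0; 0.00015 -0.0006 0.003 0; 0.00015 -0.0006 0.003 0; 0.00015 -0.0006 0.003 0; 0.00015 -0.0006 0.003 0")

```text
clock: 11.15
position: [0.5088, 0.0434, 0.068]
ee_rot: [0.488, 0.508, -0.484, 0.519]
ft_force: [0.1, 3.2, 4.9]
grip_width: -0.001
```

```bash
python3 -c "
from h import *
st()"
```

```text
t 11.15 tip_s mm [-86.4  41.6  60. ] F [0.11 3.19 4.87] grip -0.001
toolaxes in sealer
 [[ 0.0145  0.9999  0.0021]
 [-0.0062  0.0022 -1.    ]
 [-0.9999  0.0145  0.0063]]
z ang from +y toward +x deg 179.88
```

play_rows(increments="0.0001 -0.0005 0.003 0; 0.0001 -0.0005 0.003 0; 0.0001 -0.0005 0.003 0; 0.0001 -0.0005 0.003 0; 0.0001 -0.0005 0.003 0")

```text
clock: 11.65
position: [0.5075, 0.0273, 0.068]
ee_rot: [0.489, 0.508, -0.483, 0.519]
ft_force: [-0.4, 2.3, 4.7]
grip_width: 0.003
```

play_rows(increments="0.0001 -0.0002 0.003 0; 0.0001 -0.0002 0.003 0; 0.0001 -0.0002 0.003 0; 0.0001 -0.0002 0.003 0")

```text
clock: 12.05
position: [0.5074, 0.0147, 0.068]
ee_rot: [0.489, 0.508, -0.483, 0.519]
ft_force: [-0.2, 4.1, 4.9]
grip_width: -0.002
```

```bash
python3 -c "
from h import *
st()"
```

```text
t 12.05 tip_s mm [-89.3  13.1  60. ] F [-0.22  4.09  4.9 ] grip -0.002
toolaxes in sealer
 [[ 0.0164  0.9999  0.0025]
 [-0.0054  0.0026 -1.    ]
 [-0.9999  0.0164  0.0054]]
z ang from +y toward +x deg 179.86
```

play_rows(increments="0.00005 0 0.003 0; 0.00005 0 0.003 0; 0.00005 0 0.003 0; 0.00005 0 0.003 0")

```text
clock: 12.45
position: [0.5079, 0.0021, 0.068]
ee_rot: [0.489, 0.508, -0.483, 0.519]
ft_force: [0.1, 2.6, 5.1]
grip_width: 0.002
```

play_rows(increments="0.00005 0 0.003 0; 0.00005 0 0.003 0; 0.00005 0 0.003 0")

```text
clock: 12.75
position: [0.5081, -0.0076, 0.068]
ee_rot: [0.489, 0.509, -0.483, 0.519]
ft_force: [0.2, 3.0, 4.9]
grip_width: 0.001
```

```bash
python3 -c "
from h import *
import cv2
st()
W=cam('wrist')
cv2.imwrite('pics/w7.png',cv2.convertScaleAbs(W['img'],alpha=1.8,beta=0))
"
```

```text
t 12.75 tip_s mm [-89.8  -9.2  60. ] F [0.2  2.99 4.88] grip 0.001
toolaxes in sealer
 [[ 0.016   0.9999  0.0028]
 [-0.0049  0.0029 -1.    ]
 [-0.9999  0.0159  0.0049]]
z ang from +y toward +x deg 179.84
```

View pics/w7.png

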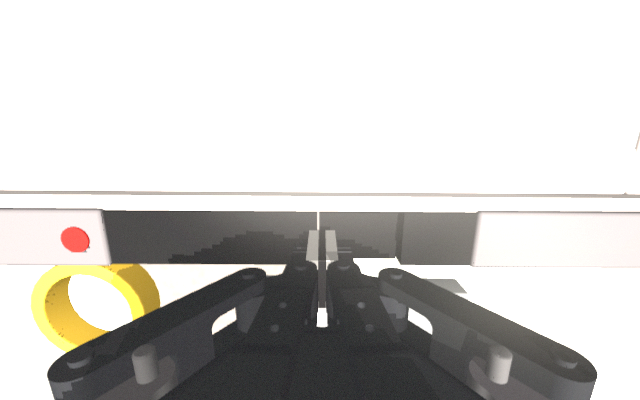

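The notch spans columns 318 to 397 and the finger, at 307–337, is just entering it. It's still riding on the strip at steady z.

play_rows(increments="0.00005 0.0 0.003 0; 0.00005 0 0.003 0")

```text
clock: 13.0
position: [0.5076, -0.0153, 0.0673]
ee_rot: [0.488, 0.509, -0.484, 0.518]
ft_force: [0.3, -0.7, -0.1]
grip_width: -0.001
```

play_rows(increments="0.0001 0.0 0.002 0; 0.0001 0 0.002 0")

```text
clock: 13.2
position: [0.5068, -0.021, 0.0662]
ee_rot: [0.488, 0.509, -0.485, 0.518]
ft_force: [0.3, -0.1, 0.4]
grip_width: -0.003
```

play_rows(increments="0.0002 0.0 0.002 0; 0.0002 0 0.002 0")

```text
clock: 13.4
position: [0.5066, -0.0259, 0.0653]
ee_rot: [0.488, 0.509, -0.485, 0.518]
ft_force: [-0.2, -0.8, 0.6]
grip_width: 0.0
```

The finger has dropped below strip level with no force, so it's in the notch. I'll go down to the release pad.

play_rows(increments="0.0005 0 0.001 0; 0.0005 0 0 0; 0.0005 0 0 0; 0.0005 0 0 0; 0 0 0 0")

```text
clock: 13.9
position: [0.5065, -0.0272, 0.063]
ee_rot: [0.488, 0.509, -0.485, 0.517]
ft_force: [-0.3, -0.1, -0.5]
grip_width: -0.0
```

```bash
python3 -c "
from h import *
import cv2
st()
W=cam('wrist')
cv2.imwrite('pics/w8.png',cv2.convertScaleAbs(cv2.resize(W['img'][190:310,230:410],None,fx=4.4,fy=4.4,interpolation=cv2.INTER_CUBIC),alpha=2.5,beta=0))
"
```

```text
t 13.9 tip_s mm [-92.5 -28.7  55. ] F [-0.31 -0.12 -0.46] grip -0.0
toolaxes in sealer
 [[ 1.060e-02  9.999e-01  1.000e-04]
 [-7.000e-03  2.000e-04 -1.000e+00]
 [-9.999e-01  1.060e-02  7.000e-03]]
z ang from +y toward +x deg 179.99
```

View pics/w8.png

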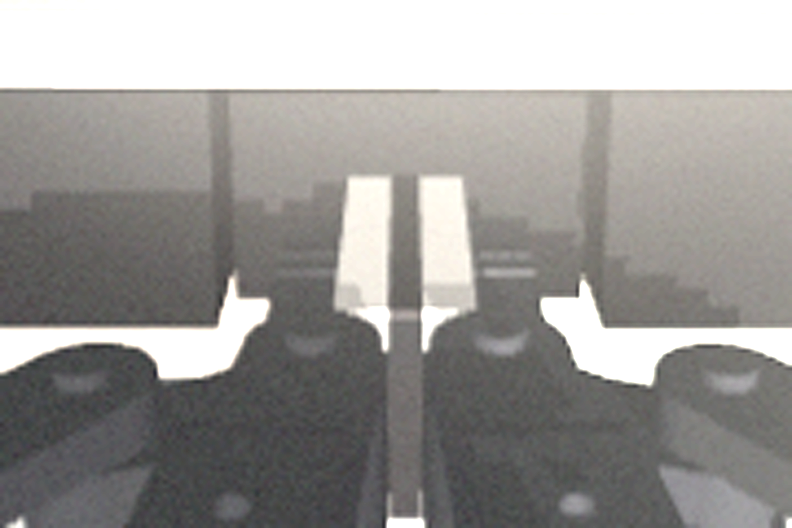

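The finger is centred in the notch: walls at zoomed columns 220 and 590, finger at about 405. I'll shift 3 mm back toward the strip's middle and then press.

play_rows(increments="0 0.0015 0 0; 0 0.0015 0 0; 0.0004 0 0 0; 0.0004 0 0 0; 0.0004 0 0 0")

```text
clock: 14.45
position: [0.5101, -0.0267, 0.062]
ee_rot: [0.488, 0.509, -0.485, 0.518]
ft_force: [-1.2, -0.5, 5.0]
grip_width: 0.0
```

play_rows(increments="0.0005 0 0 0; 0.0005 0 0 0; 0.0005 0 0 0; 0.0005 0 0 0; 0.0005 0 0 0")

```text
clock: 14.95
position: [0.5101, -0.0268, 0.0601]
ee_rot: [0.487, 0.509, -0.485, 0.518]
ft_force: [-1.7, 1.0, 5.5]
grip_width: 0.002
```

```bash
python3 -c "
from h import *
st()"
```

```text
t 14.95 tip_s mm [-88.9 -28.5  52.1] F [-1.67  1.    5.51] grip 0.002
toolaxes in sealer
 [[ 1.090e-02  9.999e-01  4.000e-04]
 [-7.500e-03  5.000e-04 -1.000e+00]
 [-9.999e-01  1.090e-02  7.500e-03]]
z ang from +y toward +x deg 179.98
```

The pad yields at about 5.5 N, as described. Fully down should be at TCP z ≈ 0.054.

play_rows(increments="0.0005 0 0 0; 0.0005 0 0 0; 0.0005 0 0 0; 0.0005 0 0 0; 0.0005 0 0 0; 0.0005 0 0 0; 0.0005 0 0 0; 0.0005 0 0 0")

```text
clock: 15.75
position: [0.5101, -0.0268, 0.0562]
ee_rot: [0.487, 0.509, -0.486, 0.518]
ft_force: [-2.9, 0.5, 5.7]
grip_width: 0.0
```

```bash
python3 -c "
from h import *
import cv2
st();W=cam('wrist');S=cam('scene')
cv2.imwrite('pics/w9.png',W['img']);cv2.imwrite('pics/sc9.png',cv2.resize(S['img'][140:310,240:430],None,fx=3.5,fy=3.5,interpolation=cv2.INTER_CUBIC))"
```

```text
t 15.75 tip_s mm [-88.9 -28.5  48.2] F [-2.9   0.55  5.74] grip 0.0
toolaxes in sealer
 [[ 1.080e-02  9.999e-01  4.000e-04]
 [-7.800e-03  5.000e-04 -1.000e+00]
 [-9.999e-01  1.080e-02  7.800e-03]]
z ang from +y toward +x deg 179.98
```

View pics/w9.png

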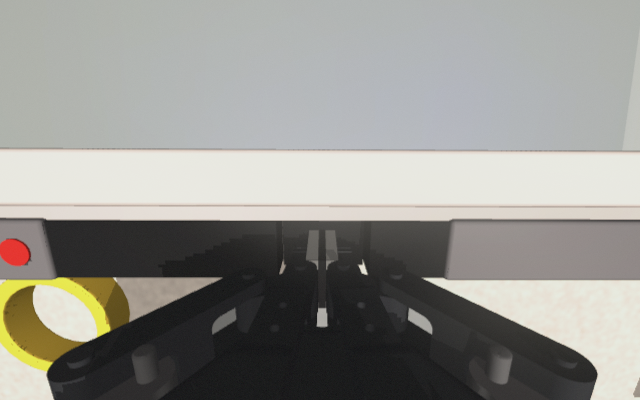

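View pics/sc9.png

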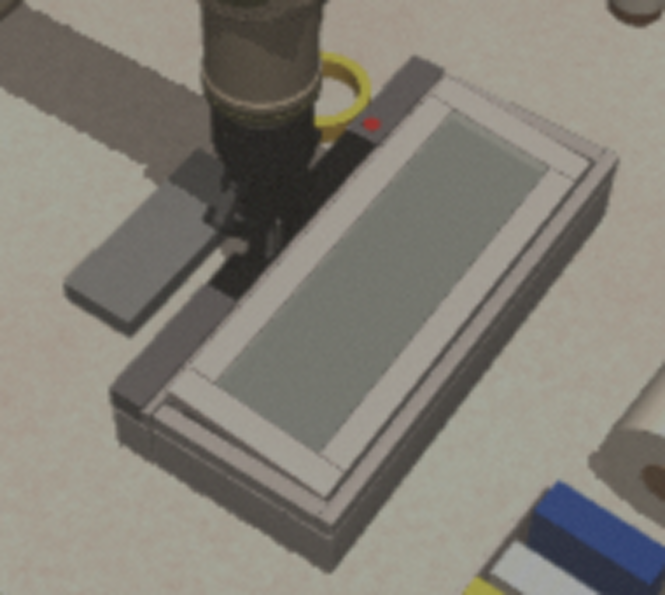

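The lid is visibly rising in both views, and the finger is clear of it. I'll press to the stop.

play_rows(increments="0.0005 0 0 0; 0.0005 0 0 0; 0.0005 0 0 0")

```text
clock: 16.15
position: [0.5101, -0.0268, 0.0547]
ee_rot: [0.487, 0.509, -0.486, 0.518]
ft_force: [-3.4, -0.2, 6.6]
grip_width: 0.003
```

play_rows(increments="0.0005 0 0 0; 0.0005 0 0 0")

```text
clock: 16.35
position: [0.5101, -0.0268, 0.0539]
ee_rot: [0.487, 0.509, -0.486, 0.518]
ft_force: [-5.0, -0.3, 11.5]
grip_width: 0.003
```

play_rows(increments="0.0005 0 0 0")

```text
clock: 16.45
position: [0.5101, -0.0268, 0.0539]
ee_rot: [0.487, 0.508, -0.486, 0.518]
ft_force: [-6.4, 0.2, 16.1]
grip_width: -0.001
```

play_rows(increments="0.0005 0 0 0")

```text
clock: 16.55
position: [0.5101, -0.0268, 0.0539]
ee_rot: [0.487, 0.508, -0.486, 0.518]
ft_force: [-5.5, -0.3, 13.4]
grip_width: -0.0
```

The pad bottomed 14.1 mm below strip level with a firm stop. I'll withdraw straight up.

play_rows(increments="0 0 0 0; -0.001 0 0 0; -0.003 0 0 0; -0.005 0 0 0; -0.01 0 0 0; -0.015 -0.005 0 0; -0.02 -0.01 0 0; -0.03 -0.02 0 0; -0.03 -0.02 0 0; 0 0 0 0; 0 0 0 0")

```text
clock: 17.65
position: [0.4527, -0.0281, 0.175]
ee_rot: [0.487, 0.508, -0.485, 0.519]
ft_force: [-0.0, -1.1, -0.2]
grip_width: 0.002
```

```bash
python3 -c "
from h import *
import cv2
o,R=st();W=cam('wrist');S=cam('scene');D=cam('side')
cv2.imwrite('pics/w10.png',W['img']);cv2.imwrite('pics/sc10.png',S['img']);cv2.imwrite('pics/sd10.png',D['img'])"
```

```text
t 17.65 tip_s mm [-146.3  -26.8  167. ] F [-0.03 -1.12 -0.17] grip 0.002
toolaxes in sealer
 [[ 0.0129  0.9999  0.0017]
 [-0.0083  0.0018 -1.    ]
 [-0.9999  0.0129  0.0083]]
z ang from +y toward +x deg 179.9
```

View pics/w10.png

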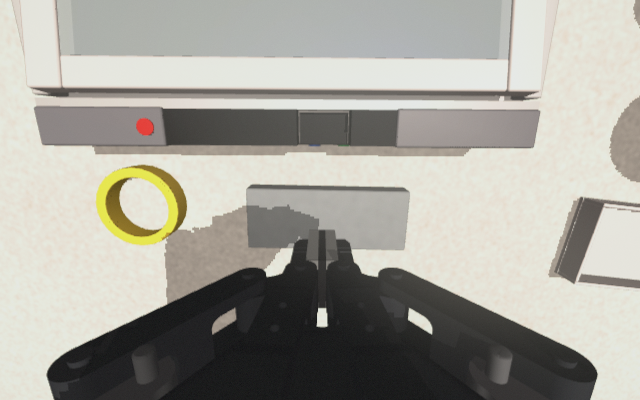

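View pics/sc10.png

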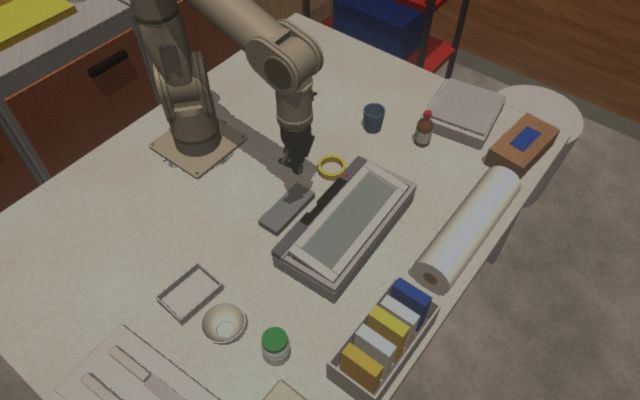

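View pics/sd10.png

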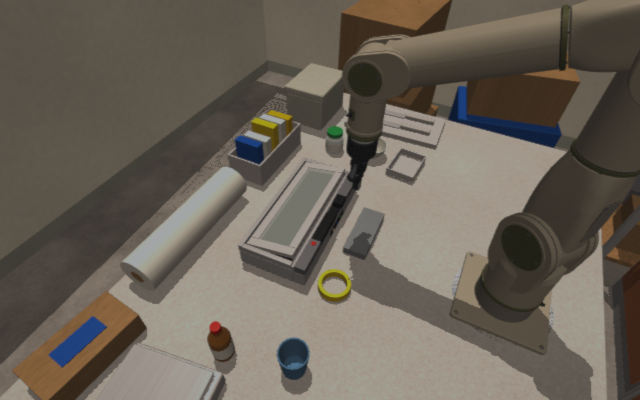

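The lid stands up, the notch floor is deep, and the tape, whetstone, bowl, jar, cup, sauce and tray are where they were. One check on the lid height from its known 386 mm width, then I'll hand in.

```bash
python3 -c "
from h import *
import cv2
o=get_obs();W=cam('wrist');g=W['img'].astype(int).sum(2)/3
for r in (80,86,90): 
  d=np.diff(g[r]);L=[(i,int(d[i])) for i in list(range(5,70))+list(range(500,570)) if abs(d[i])>12];print(r,L)
d=np.diff(g[:,300]);print([(i,int(d[i])) for i in range(40,115) if abs(d[i])>8])
for z in (.079,.09,.102):
  for c0,c1,r in ((28,544,88),):
    print(z,(w2s(wz(W,o,c0,r,z))*1000).round(1),(w2s(wz(W,o,c1,r,z))*1000).round(1))
  print('front edge at z',z,[(w2s(wz(W,o,300,r,z))*1000).round(1)[:2].tolist() for r in (90,96)])
for n in ('scene0','side0'):
  a=cv2.imread(f'pics/{n}.png').astype(int);b=cv2.imread('pics/'+{'scene0':'sc10','side0':'sd10'}[n]+'.png').astype(int)
  for nm,(x,y,w,h) in dict(scene0=dict(tape=(312,150,40,32),jar=(255,322,40,45),bowl=(198,300,50,45),tray=(155,260,70,62),cup=(360,100,28,35),sauce=(412,108,25,40)),side0=dict(tape=(312,265,44,38),stone=(340,205,48,55),jar=(322,122,24,34),tray=(384,146,44,36),cup=(274,336,38,44),sauce=(205,320,34,42)))[n].items():
    print(n,nm,np.abs(a-b)[y:y+h,x:x+w].mean().round(1))
"
```

```text
80 [(24, -16), (25, 14), (59, -34), (60, 23), (61, 28), (508, -34), (509, -44), (510, 31), (511, 31), (512, 15), (545, -15), (546, 22)]
86 [(27, -14), (28, -22), (29, -13), (59, -24), (60, -32), (61, 28), (62, 25), (63, 12), (508, -69), (510, 35), (511, 25), (544, -14), (545, 19)]
90 [(30, -23), (37, -12), (40, -21), (41, -41), (42, -24), (506, -16), (507, -37), (508, -26), (509, 26), (510, 28), (511, 18), (542, 30), (544, 19)]
[(55, 14), (56, 23), (86, -10), (87, -33), (88, -51), (89, -29), (92, 10), (93, 21), (94, 10), (97, 25), (98, 45), (99, 12), (107, -26), (108, -63), (109, -9), (111, -26)]
0.079 [-55.5 212.7  79. ] [ -54.  -210.7   79. ]
front edge at z 0.079 [[-56.2, -9.3], [-60.9, -9.2]]
0.09 [-56.6 202.3  90. ] [ -55.2 -202.6   90. ]
front edge at z 0.09 [[-57.4, -10.0], [-61.8, -10.0]]
0.102 [-57.9 190.9 102. ] [ -56.6 -193.8  102. ]
front edge at z 0.102 [[-58.6, -10.8], [-62.9, -10.7]]
scene0 tape 4.1
scene0 jar 2.7
scene0 bowl 2.9
scene0 tray 3.2
scene0 cup 2.0
scene0 sauce 2.5
side0 tape 8.0
side0 stone 9.6
side0 jar 3.8
side0 tray 5.0
side0 cup 3.4
side0 sauce 3.9
```

At z = 102 mm the lid's front edge measures 385 mm wide (386 expected), so it's raised by the full 23 mm. The larger tape and whetstone picture differences in the side view are likely the arm's shadow. I'm handing in.

```bash
python3 -c "
from workcell import workorder,get_obs
print(get_obs()['ft_force'].round(2)); print(workorder.hand_in())"
```

```text
[ 0.86  1.08 -0.89]
the job is handed in; nothing more can be done
None
```

The vacuum sealer is open by its release, and the job is handed in at about 17.7 s of the 48 s limit.

- **What I did:** With the fingers shut, I touched down on the plain strip near the red dot, at y ≈ +83 mm. I slid along it at about 4–5 N until the finger dropped into the notch, whose centre is at about y = -29 mm. I then pressed the release to its stop and withdrew straight up.
- **Release:** It travelled to 14.1 mm below the strip's top, against 14 mm expected.
- **Lid:** The lid's front edge measures about 385 mm wide if taken at z = 102 mm, against 386 mm given, so it is raised by the full 23 mm. The finger stayed clear of it in every view.
- **Other things on the table:** None had visibly moved. The larger picture differences at the tape and whetstone look like the arm's shadow.
- **Forces at the end:** The wrist force was at noise level, with the robot touching nothing.

Some things disagreed or were firmer than I wanted:
- **Fingertip position:** Contact put the fingertips about 12 mm behind the TCP; the stated overhang has them 8 mm ahead. I found the strip by camera and feel instead.
- **Touchdown:** The first contact reached about 11 N, then stayed at 7–8 N for two more short calls before I eased off. That is firmer than a light touch.
- **End stop:** The press peaked at about 16 N at the stop.

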